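# Refit the speed knob on a used polisher's control box

## Task

Put the speed control of this second-hand bench polisher back together: set the loose round cover over the upright shaft so that it sits seated and level on the control box's round rim, and let go of it. Then turn the loose knob so that the flat in its bore matches the flat of the D-shaped shaft, push it fully home, press the shaft right down against its spring, and finish while still pressing and holding it down with the fingers. Leave the two sockets and the chisel where they are.

Things in the scene. Friction and masses are not known exactly. Their poses are not given: they have to be found in the camera images.
- rim (a point): Centre of the round rim's top face, 80 mm above the bench, on top of the grey control box (170 mm along x, 200 mm along y, top 60 mm above the bench; fixed). The rim is an upright aluminium ring, 72 mm outer and 62 mm inner diameter, 20 mm tall. Axes are those of the box (z up).
- shaft_tip (a point): Centre (on the turning axis) of the top of the bright steel D-shaft, upright in the middle of the rim, its tip 46 mm above the rim's top when up. 16 mm diameter, one flat 4.5 mm from the axis, top 3 mm bevelled; a short dark mark on its end runs from the axis to the flat. x points out of the flat (within 45 degrees of straight away from the robot), z up. It turns only stiffly (0.12 N m).
- shaft_press (a joint): How far the shaft is pressed down, in m: 0 = up, 0.006 = at its hard stop. Spring: 3 N to start moving, 10 N at the stop.
- cover: Loose aluminium cover, right way up on the bench, 24 mm tall. From below: spigot ring 58 mm across, 6 mm deep, lower edge tapered to 55 mm (goes inside the rim); flange 76 mm across, 4 mm thick, with ticks (rests on the rim); collar 34 mm across, 14 mm tall, to grip it by. A 24 mm hole runs through for the shaft. Origin: centre of the spigot's underside; z up. About 0.12 kg.
- cover_seat (a point): Point on the cover's axis level with the flange's underside, 6 mm above the cover's origin; coincides with the rim point when the cover is seated.
- knob: Loose black knob, upright on the bench, bore down, 44 mm tall. Round hub 44 mm across, 22 mm tall; on it a bar grip 16 mm wide, 22 mm tall, running from 24 mm behind the axis to 22 mm ahead, then tapering to a nose 34 mm from the axis at the pointer end. Origin: centre of the underside; x axis along the bar towards the nose, z up. About 0.07 kg.
- knob_seat (a point): Closed end of the knob's bore, on its axis, 18 mm above the knob's origin; meets the shaft's tip when fully home. The bore, open below, is a D 18.4 mm across, its flat 5.6 mm from the axis on the nose side (+x): fitted, the nose points the way the shaft's flat faces.
- socket_big: Larger chromed socket, a bystander: upright tube 38 mm across, 50 mm tall. Origin: centre of its underside.
- socket_small: Smaller chromed socket, a bystander: upright tube 28 mm across, 36 mm tall. Origin: centre of its underside.
- chisel: Dark steel demolition chisel, a bystander, lying on the bench: hexagonal bar 18 mm thick, 225 mm long overall. Origin: on the bench under the bar, 105 mm from the shank end; x axis towards the point (120 mm away).
There are look-alikes about, which are no part of the job. Of the things that look like the cover, the larger one is meant.

How it is judged:
By the outcome, as a careful person would: the job done as asked, in the order asked, and still so for the second after the job is handed in, while the arm keeps its last pose, push and grip.
It also fails if it takes over 67 s, if anything falls off the work surface, if the arm or the gripper's body presses on something with over 40 N, if the wrist force passes 120 N, or if a joint passes its speed limit or range.

## Robot

A 6-joint arm with a two-finger parallel gripper is mounted at the origin on the work surface. World frame = base frame: x ahead of the robot, y to its left, z up, the work surface at z = 0. Lengths are in m, angles in degrees, forces in N, time in s.
With the tool pointing down it reaches from about 0.35 to 0.875 m from the base axis. Payload 4.2 kg.
Tool frame: the origin (TCP) lies midway between the tips of the shut fingers; the grasp point (between the pads) lies 19 mm behind it; z points along the fingers, y is the line along which they close (so a half turn about z gives the same grasp; the last joint's range is limited). The gripper opens to 87 mm and grips with 3 to 60 N. Pads are 19 mm wide; open, the fingers measure 117 mm over their backs; the gripper's body (75 mm by 190 mm) begins 51 mm behind the grasp point.
Start: joints at [85.29, 22.042, 0.453, 0, -68.411, -14.817], TCP at [0.209, 0.589, 0.223] pointing down, gripper open.
Joint ranges: [-179.83, 179.83], [-69.29, 118.12], [-61.27, 80.66], [-181.25, 117.63], [-171.15, -9.14], [-177.46, 177.46]. Speed limits (degrees/s): [159.86, 159.86, 180, 180, 180, 180].

## Interface

Orientations are given as a 3x3 rotation matrix whose columns are the frame's x, y, z axes.
In Python, from station import r, cams gives the robot as it stands.
- The arm moves only by the tool play_rows, never from a script. Its argument "commands" is text: rows parted by semicolons, each of 6 numbers parted by spaces: the shift along the world's x, y, z normalised to -1 to 1, where 1 is 30 mm, then the turn, a rotation vector about the world's x, y, z normalised to -1 to 1, where 1 is 0.15 rad. A call has 1 to 20 rows; each row shifts and turns the commanded pose from where the row before left it; what a row does not reach is not made up. A row lasts 1/10 s, in which the tool goes at most 50 mm and 8.59 degrees, less where a joint would pass 70% of its speed; a pose out of reach is approached as far as the arm can. A call with a number of a shift or a turn outside -1 to 1 is refused whole. A call with a gripper value outside its range is refused whole. "grip" is the finger opening in mm, from 0 to 87, set as the call begins (left out, the last holds). The fingers move at their own pace and stop on an object; the grip force is fixed at half the most. Time passes only in rows, so rows that do not move let the fingers close. It gives the time, the measured TCP pose, the force, the opening and the grip force at its end, in the units of the state.
- r.sense(): the state, without advancing time (a new reading comes with each control period).
- cams.capture(name): name is "side" or "top" or "wrist"; returns (picture, depth): 384x512x3 uint8, blue, green, red; 384x512 float32, m along the optical axis (not along the pixel's ray), 0 where there is no reading.
- cams.camera_info(name): a dict with "mtx" (3x3 intrinsics, pixels), "R" (3x3) and "t" (3): a world point X has camera coordinates R X + t. Camera axes: x right, y down, z forward; pixel columns grow to the right and rows downward; lengths in m; the calibration is good to about 2 mm. A picture is of the moment at which its call begins: read the wrist's pose just before it. camera_info takes no time and is no camera call; for the wrist camera it gives the pose at the moment of the call.
- r.finish_job(): hands the job in; it is judged then, once.
The state is a dict: "time_s": time; "joints": joint angles; "joint_velocities": joint speeds; "effort": joint torques, N m; "tcp_pos": TCP position; "ee_rot": TCP orientation; "wrist_force": force on the tool from outside, world axes, zero at the start; "moment": the same for the moment, N m; "gripper_width": opening from 0.0 (shut) to 1.0 (fully open); "gripper_force": force on a finger pad.
Only numpy, scipy, OpenCV 4.12 (cv2) and the standard library are available. Lean on these libraries where they do the work, as an engineer would, in place of code of your own. Each camera call takes 0.05 s, during which the arm holds its last target. There are 200 camera calls.

## Working session

There is one attempt and no reset: what is moved stays moved. The work goes in short steps, Python scripts to look and compute and a tool call to move; the robot and the scene stay as the last step left them, time stands still between calls to the robot, and variables do not carry over. Pictures are saved under pics/ and viewed, at most 10 in all, crops included, and the job is handed in when it is done.

Besides the shell and the picture viewer there is one more tool, called after "Call:" by a JSON object that holds its "method" and its "body". play_rows: Moves the arm, as the interface text tells. Scaled input: -1 to 1 covers 30 mm each way for a shift and 0.15 rad each way for a turn. Its arguments: {"type":"object","properties":{"commands":{"type":"string"},"grip":{"type":"number"}},"required":["commands"]}

```bash
ls; mkdir -p pics
python3 - <<'E'
from station import r,cams
import cv2,numpy as np
for n in("top","side"):
    im,d=cams.capture(n); cv2.imwrite(f"pics/{n}0.png",im); np.save(f"pics/{n}0.npy",d)
    i=cams.camera_info(n); print(n,i["mtx"].round(1).tolist(),i["R"].round(3).tolist(),i["t"].round(3).tolist())
s=r.sense(); print(s["tcp_pos"],s["ee_rot"],s["time_s"])
i=cams.camera_info("wrist"); print((-i["R"].T@i["t"]).round(3),i["R"].round(2).tolist())
E
```

```text
pics
top [[363.7, 0.0, 252.0], [0.0, 363.7, 195.2], [0.0, 0.0, 1.0]] [[0.017, -0.998, 0.053], [-0.986, -0.025, -0.166], [0.167, -0.049, -0.985]] [-0.107, 0.611, 0.764]
side [[434.7, 0.0, 259.6], [0.0, 434.7, 199.8], [0.0, 0.0, 1.0]] [[-1.0, 0.006, 0.001], [0.005, 0.781, -0.624], [-0.005, -0.624, -0.781]] [0.594, 0.094, 0.872]
[0.20872862 0.58856351 0.22159276] [[ 9.42429932e-01 -3.34403252e-01 -5.36767010e-04]
 [-3.34403666e-01 -9.42428173e-01 -1.82416635e-03]
 [ 1.04142807e-04  1.89864583e-03 -9.99998192e-01]] 0.1
[0.283 0.563 0.384] [[-0.33, -0.94, 0.0], [-0.9, 0.32, 0.28], [-0.27, 0.09, -0.96]]
```

View pics/top0.png

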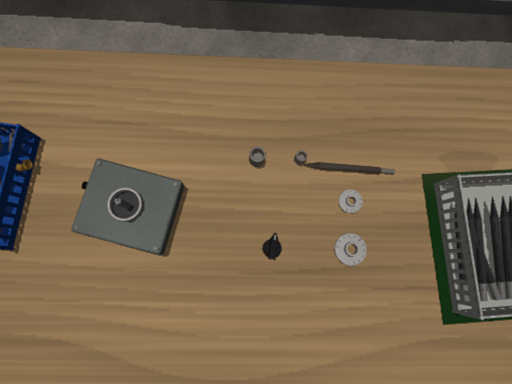

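View pics/side0.png

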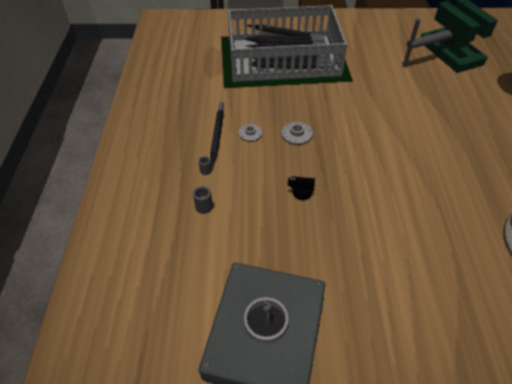

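The top view shows the box rim at (125,205), a black knob at (272,247) with its nose up, sockets at (258,157) and (301,157), and the chisel at (350,168). There are two cover-like discs: the larger at (350,249) and the smaller at (350,201). The larger one fits the description.

```bash
cat > h.py <<'E'
from station import r,cams
import cv2,numpy as np
def ray(i,uv,z):
    uv=np.atleast_2d(np.asarray(uv,float)); K,R,t=i["mtx"],i["R"],i["t"]
    d=np.c_[uv,np.ones(len(uv))]@np.linalg.inv(K).T@R
    c=-R.T@t
    return c+d*((z-c[2])/d[:,2])[:,None]
def proj(i,X):
    p=(i["R"]@np.asarray(X,float)+i["t"]); p=i["mtx"]@p; return p[:2]/p[2]
E
python3 - <<'E'
from h import *
im=cv2.imread("pics/top0.png"); i=cams.camera_info("top")
hsv=cv2.cvtColor(im,cv2.COLOR_BGR2HSV)
m=((hsv[...,1]<45)&(hsv[...,2]>105)).astype(np.uint8)*255
for (n,x0,y0,x1,y1,z) in [("big",325,225,380,275,.01),("small",325,180,380,222,.008),("rim",100,180,150,230,.08)]:
    s=np.zeros_like(m); s[y0:y1,x0:x1]=m[y0:y1,x0:x1]
    c=max(cv2.findContours(s,cv2.RETR_EXTERNAL,cv2.CHAIN_APPROX_NONE)[0],key=cv2.contourArea)[:,0]
    w=ray(i,c,z); (cx,cy),rad=cv2.minEnclosingCircle(w[:,:2].astype(np.float32)); print(n,cx,cy,2*rad)
k=(hsv[...,2]<50).astype(np.uint8); s=np.zeros_like(k); s[225:265,255:290]=k[225:265,255:290]
v,u=np.nonzero(s); print("knob px",u.mean(),v.mean(),u.min(),u.max(),v.min(),v.max(), ray(i,[[u.mean(),v.mean()]],.03), ray(i,[[274.5,235]],.04))
def crop(x0,y0,x1,y1): return cv2.resize(im[y0:y1,x0:x1],(390,290),interpolation=cv2.INTER_CUBIC)
a=np.vstack([np.hstack([crop(320,178,385,275)[:, :],crop(245,225,300,266)]),np.hstack([crop(95,182,155,227),crop(105,190,145,220)])])
cv2.imwrite("pics/c1.png",a)
E
```

```text
big 0.4989553987979889 -0.3293669521808624 0.07532116770744324
small 0.6131646633148193 -0.3332725167274475 0.058207206428050995
rim 0.5836617350578308 0.1798676699399948 0.07314591854810715
knob px 271.7809187279152 247.7173144876325 263 280 233 258 [[ 0.49778281 -0.14234881  0.03      ]] [[ 0.52600296 -0.14721931  0.04      ]]
```

View pics/c1.png

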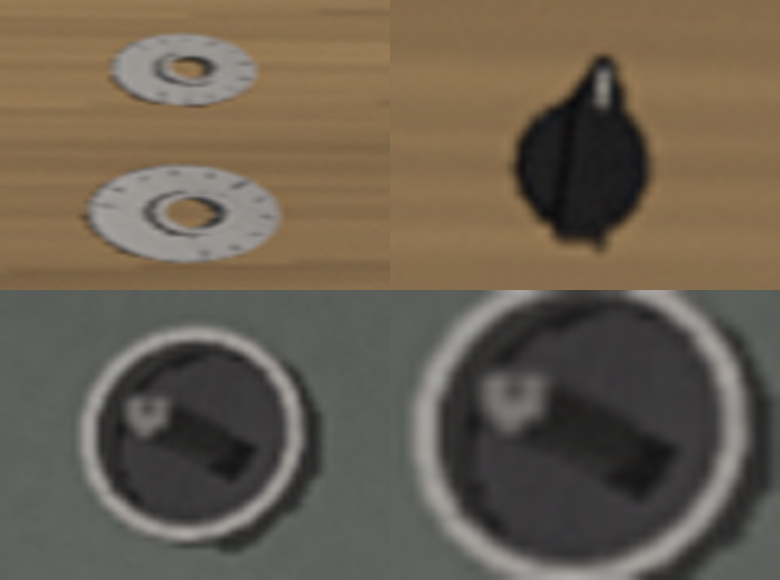

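The enlarged crop confirms the choice. The larger disc has a 75 mm flange and is the cover. The smaller is 58 mm and is the look-alike. The knob's nose points roughly along +x, and the shaft tip is at about (118,201). Next I move over the box for a close look.

Call:
{"method": "play_rows", "body": {"commands": ".83 -.91 .07 0 0 .15;.83 -.91 .07 0 0 .15;.83 -.91 .07 0 0 .15;.83 -.91 .07 0 0 .15;.83 -.91 .07 0 0 .15;.83 -.91 .07 0 0 .15;.83 -.91 .07 0 0 .15;.83 -.91 .07 0 0 .15;.83 -.91 .07 0 0 .15;.83 -.91 .07 0 0 .15;.83 -.91 .07 0 0 .15;.83 -.91 .07 0 0 .15;.83 -.91 .07 0 0 .15;.83 -.91 .07 0 0 .15;.83 -.91 .07 0 0 .15;0 0 0 0 0 0;0 0 0 0 0 0", "grip": 70}}

```text
time_s: 1.8
tcp_pos: [0.5823, 0.1788, 0.2532]
ee_rot: [[1.0, -0.005, -0.002], [-0.005, -1.0, -0.0], [-0.002, 0.0, -1.0]]
wrist_force: [-0.1, -0.3, -0.3]
gripper_width: 0.805
gripper_force: 0.0
```

Run:
```python
from h import *
i=cams.camera_info("wrist"); s=r.sense(); print(s["tcp_pos"],s["ee_rot"].round(4) if hasattr(s["ee_rot"],'round') else s["ee_rot"],s["joints"])
im,d=cams.capture("wrist"); cv2.imwrite("pics/w1.png",im); np.savez("pics/w1.npz",K=i["mtx"],R=i["R"],t=i["t"],d=d)
print(proj(i,[.5837,.18,.126]),proj(i,[.5837,.18,.08]))
```

```text
[0.58230308 0.17883606 0.25315856] [[ 1.0e+00 -5.3e-03 -1.6e-03]
 [-5.3e-03 -1.0e+00 -4.0e-04]
 [-1.6e-03  4.0e-04 -1.0e+00]] [ 3.22662276e+01  1.94665332e+01  1.01403038e+00 -3.04806862e-02
 -7.16389247e+01  5.74374102e+01]
[249.59311266 181.30714451] [249.72568833 171.82330757]
```

View pics/w1.png

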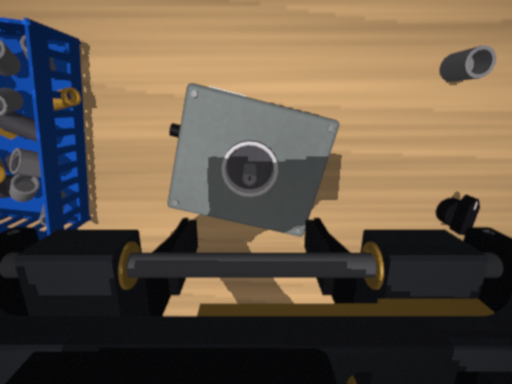

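The wrist view shows the rim centred at (250,168), the shaft tip at about (249,179), and the fingers below at row 230. Next I work out the rim centre and enlarge the shaft tip.

Run:
```python
from h import *
im=cv2.imread("pics/w1.png"); i=dict(np.load("pics/w1.npz"))
c=im[135:200,210:290]; g=cv2.convertScaleAbs(c,alpha=1.8)
cv2.imwrite("pics/c2.png",cv2.resize(g,(720,585),interpolation=cv2.INTER_CUBIC))
hsv=cv2.cvtColor(im,cv2.COLOR_BGR2HSV); 
d=i["d"]; print(d[172:190:2,240:260:2].round(3))
```

```text
[[0.364 0.363 0.309 0.308 0.31  0.311 0.31  0.312 0.363 0.364]
 [0.364 0.364 0.299 0.299 0.3   0.301 0.302 0.302 0.365 0.364]
 [0.366 0.303 0.299 0.296 0.299 0.296 0.298 0.3   0.304 0.365]
 [0.366 0.299 0.298 0.298 0.298 0.298 0.3   0.298 0.301 0.366]
 [0.366 0.366 0.298 0.3   0.3   0.3   0.3   0.299 0.366 0.366]
 [0.366 0.367 0.3   0.3   0.301 0.299 0.299 0.301 0.368 0.368]
 [0.368 0.369 0.367 0.301 0.301 0.3   0.303 0.367 0.369 0.368]
 [0.369 0.369 0.369 0.369 0.37  0.37  0.369 0.368 0.369 0.37 ]
 [0.362 0.365 0.37  0.371 0.37  0.37  0.372 0.369 0.369 0.364]]
```

View pics/c2.png

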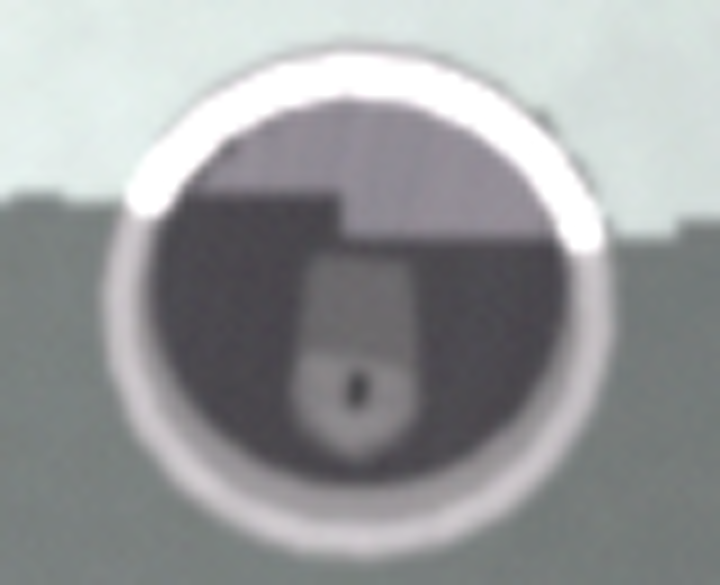

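The enlarged crop shows the shaft's flat facing up in the image, near +x and slightly to the right. The mark runs from (249.1,179.8) towards (250,176.5). Next I move over the cover.

Call:
{"method": "play_rows", "body": {"commands": "-.15 -.94 -.13 0 0 0;-.15 -.94 -.13 0 0 0;-.15 -.94 -.13 0 0 0;-.15 -.94 -.13 0 0 0;-.15 -.94 -.13 0 0 0;-.15 -.94 -.13 0 0 0;-.15 -.94 -.13 0 0 0;-.15 -.94 -.13 0 0 0;-.15 -.94 -.13 0 0 0;-.15 -.94 -.13 0 0 0;-.15 -.94 -.13 0 0 0;-.15 -.94 -.13 0 0 0;-.15 -.94 -.13 0 0 0;-.15 -.94 -.13 0 0 0;-.15 -.94 -.13 0 0 0;-.15 -.94 -.13 0 0 0;-.15 -.94 -.13 0 0 0;-.15 -.94 -.13 0 0 0;0 0 0 0 0 0;0 0 0 0 0 0"}}

```text
time_s: 3.85
tcp_pos: [0.5013, -0.3272, 0.1836]
ee_rot: [[1.0, -0.003, -0.001], [-0.003, -1.0, 0.001], [-0.001, -0.001, -1.0]]
wrist_force: [1.0, 0.9, 0.0]
gripper_width: 0.805
gripper_force: 0.0
```

Run:
```python
from h import *
i1=dict(np.load("pics/w1.npz"))
p=ray(i1,[[221.6,168.5],[278.2,169.3],[249.8,140],[249.8,196.7]],.08); print("rim",p.round(4).tolist(),(p[0]+p[1])/2,(p[2]+p[3])/2)
print("tip",ray(i1,[[249.2,179.8],[250,176.7],[243.5,173.9],[256.4,175.2]],.126).round(4).tolist())
i=cams.camera_info("wrist"); s=r.sense(); print(s["tcp_pos"],s["joints"])
im,d=cams.capture("wrist"); cv2.imwrite("pics/w2.png",im); np.savez("pics/w2.npz",K=i["mtx"],R=i["R"],t=i["t"],mtx=i["mtx"],d=d)
hsv=cv2.cvtColor(im,cv2.COLOR_BGR2HSV); m=((hsv[...,1]<45)&(hsv[...,2]>40)).astype(np.uint8)
m[225:]=0
print(proj(i,[.499,-.329,.01]))
for c in cv2.findContours(m,cv2.RETR_EXTERNAL,cv2.CHAIN_APPROX_NONE)[0]:
    if cv2.contourArea(c)>600:
        w=ray(i,c[:,0],.01)[:,:2]; print(cv2.boundingRect(c),cv2.minEnclosingCircle(w.astype(np.float32)),w.min(0),w.max(0))
```

```text
Traceback (most recent call last):
  File "h.py", line 4, in ray
    uv=np.atleast_2d(np.asarray(uv,float)); K,R,t=i["mtx"],i["R"],i["t"]
                                                  ~^^^^^^^
KeyError: 'mtx'
```

Run:
```python
from h import *
i1=dict(np.load("pics/w1.npz")); i1["mtx"]=i1["K"]
p=ray(i1,[[221.6,168.5],[278.2,169.3],[249.8,140],[249.8,196.7]],.08); print("rim",p.round(4).tolist(),(p[0]+p[1])/2,(p[2]+p[3])/2)
print("tip",ray(i1,[[249.2,179.8],[250,176.7],[243.5,173.9],[256.4,175.2]],.126).round(4).tolist())
i=cams.camera_info("wrist"); s=r.sense(); print(s["tcp_pos"],s["joints"])
im,d=cams.capture("wrist"); cv2.imwrite("pics/w2.png",im)
hsv=cv2.cvtColor(im,cv2.COLOR_BGR2HSV); m=((hsv[...,1]<45)&(hsv[...,2]>40)).astype(np.uint8)
m[225:]=0
print(proj(i,[.499,-.329,.01]))
for c in cv2.findContours(m,cv2.RETR_EXTERNAL,cv2.CHAIN_APPROX_NONE)[0]:
    if cv2.contourArea(c)>600:
        w=ray(i,c[:,0],.01)[:,:2]; print(cv2.boundingRect(c),cv2.minEnclosingCircle(w.astype(np.float32)),w.min(0),w.max(0))
```

```text
rim [[0.5881, 0.2153, 0.08], [0.5868, 0.1442, 0.08], [0.6234, 0.1797, 0.08], [0.5507, 0.1801, 0.08]] [0.58746277 0.179745   0.08      ] [0.58706253 0.17988882 0.08      ]
tip [[0.5854, 0.1804, 0.126], [0.5889, 0.1795, 0.126], [0.5921, 0.1866, 0.126], [0.5906, 0.1725, 0.126]]
[ 0.50134584 -0.32718766  0.18357619] [-1.76567864e+01  2.12057718e+01 -6.66204611e+00 -1.93262877e-02
 -6.21741136e+01  1.07495958e+02]
[252.21829115 174.7573957 ]
(223, 143, 59, 58) ((0.5017939805984497, -0.32908570766448975), 0.037700142711400986) [ 0.46522196 -0.36556968] [ 0.53896473 -0.29194838]
(231, 48, 50, 54) ((0.6156416535377502, -0.3328949511051178), 0.028899597004055977) [ 0.58789451 -0.36091974] [ 0.64413631 -0.30464611]
(425, 0, 87, 225) ((0.5543035268783569, -0.6175276637077332), 0.13622109591960907) [ 0.43080081 -0.67476432] [ 0.68981908 -0.53816275]
```

View pics/w2.png

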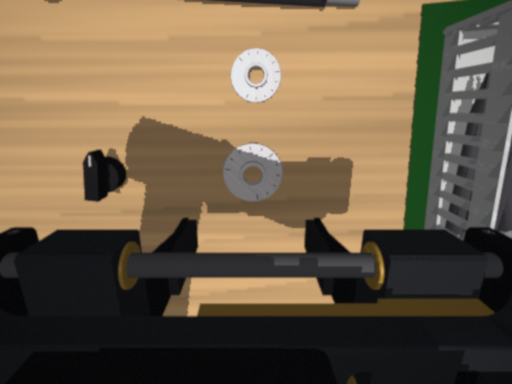

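The cover is at (252,172) by the wrist, at x 0.502, y -0.329, with diameter 75 mm. The small look-alike is at (256,75) and the knob at (100,175). Cover-to-rim displacements from the two cameras agree within 1 mm. Next I descend on the collar.

Call:
{"method": "play_rows", "body": {"commands": "-.03 -.06 -.9 0 0 0;0 0 -.9 0 0 0;0 0 -.9 0 0 0;0 0 -.9 0 0 0;0 0 -.8 0 0 0;0 0 -.6 0 0 0;0 0 -.4 0 0 0;0 0 -.28 0 0 0;0 0 0 0 0 0"}}

```text
time_s: 4.8
tcp_pos: [0.5004, -0.3291, 0.0129]
ee_rot: [[1.0, -0.002, -0.001], [-0.002, -1.0, 0.001], [-0.001, -0.001, -1.0]]
wrist_force: [0.5, 0.5, -0.8]
gripper_width: 0.806
gripper_force: 0.0
```

Call:
{"method": "play_rows", "body": {"commands": "0 0 0 0 0 0;0 0 0 0 0 0;0 0 0 0 0 0;0 0 0 0 0 0;0 0 0 0 0 0;0 0 0 0 0 0;0 0 0 0 0 0;0 0 0 0 0 0", "grip": 20}}

```text
time_s: 5.6
tcp_pos: [0.5005, -0.3299, 0.0136]
ee_rot: [[1.0, -0.003, 0.0], [-0.003, -1.0, -0.0], [0.0, 0.0, -1.0]]
wrist_force: [0.3, 0.6, 1.4]
gripper_width: 0.369
gripper_force: 30.0
```

Call:
{"method": "play_rows", "body": {"commands": "0 0 .3 0 0 0;0 0 .7 0 0 0;0 0 .9 0 0 0;0 0 .9 0 0 0;0 0 .9 0 0 0;0 0 .9 0 0 0;0 0 .6 0 0 0;0 0 .3 0 0 0;0 0 0 0 0 0"}}

```text
time_s: 6.5
tcp_pos: [0.5009, -0.33, 0.1797]
ee_rot: [[1.0, -0.003, 0.002], [-0.003, -1.0, -0.001], [0.002, 0.001, -1.0]]
wrist_force: [-0.2, -0.3, -1.7]
gripper_width: 0.369
gripper_force: 30.0
```

Call:
{"method": "play_rows", "body": {"commands": ".158 .943 0 0 0 0;.158 .943 0 0 0 0;.158 .943 0 0 0 0;.158 .943 0 0 0 0;.158 .943 0 0 0 0;.158 .943 0 0 0 0;.158 .943 0 0 0 0;.158 .943 0 0 0 0;.158 .943 0 0 0 0;.158 .943 0 0 0 0;.158 .943 0 0 0 0;.158 .943 0 0 0 0;.158 .943 0 0 0 0;.158 .943 0 0 0 0;.158 .943 0 0 0 0;.158 .943 0 0 0 0;.158 .943 0 0 0 0;.158 .943 0 0 0 0;0 0 0 0 0 0;0 0 0 0 0 0"}}

```text
time_s: 8.5
tcp_pos: [0.5848, 0.1795, 0.1766]
ee_rot: [[1.0, -0.002, -0.003], [-0.002, -1.0, -0.002], [-0.003, 0.002, -1.0]]
wrist_force: [-1.0, -0.9, -2.2]
gripper_width: 0.371
gripper_force: 30.0
```

Run:
```python
from h import *
s=r.sense(); print(s["tcp_pos"],s["gripper_width"],s["gripper_force"])
i=cams.camera_info("wrist");im,d=cams.capture("wrist"); cv2.imwrite("pics/w3.png",im)
a=cams.capture("top")[0]; cv2.imwrite("pics/t3.png",a)
b=cams.capture("side")[0]; cv2.imwrite("pics/s3.png",b)
q=lambda x,u,v,w,h:cv2.resize(x[v:v+h,u:u+w],(400,300),interpolation=cv2.INTER_CUBIC)
cv2.imwrite("pics/c3.png",np.vstack([np.hstack([q(im,170,130,160,120),cv2.convertScaleAbs(q(im,200,150,100,75),alpha=1.6)]),np.hstack([q(a,80,140,120,90),q(b,190,210,160,120)])]))
```

```text
[0.58483041 0.17950067 0.17658972] 0.371161344501023 29.99961330438964
```

View pics/c3.png

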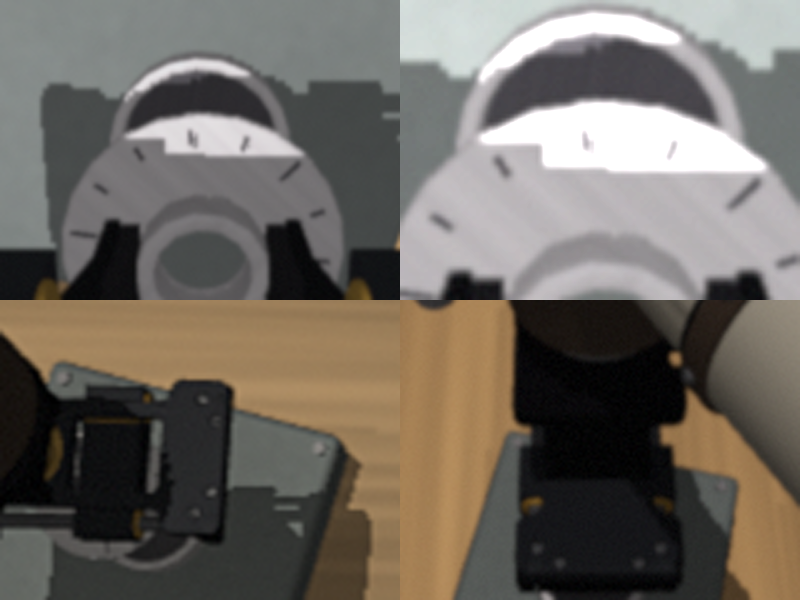

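The crop shows the cover held level in the fingers. Its flange spans about columns 195 to 307 with its front edge at row 175, and the rim's front edge is at row 151. I check the alignment numerically.

Run:
```python
from h import *
i=cams.camera_info("wrist"); z=r.sense()["tcp_pos"][2]-.0036
im=cv2.imread("pics/w3.png"); g=cv2.GaussianBlur(cv2.cvtColor(im,cv2.COLOR_BGR2GRAY),(3,3),0).astype(float)
print(g[145:182,250].round().astype(int).tolist())
for v in(215,220,225): print(v,g[v,188:202].round().astype(int).tolist(),g[v,300:314].round().astype(int).tolist())
f=ray(i,[[250,175.2],[194.8,224],[306.8,224]],z); print(f.round(4).tolist())
print(ray(i,[[249.5,151.2],[214.4,182],[284.8,182]],.08).round(4).tolist())
# circle fit with flange edge picks
```

```text
[131, 131, 132, 131, 127, 117, 109, 119, 155, 196, 216, 210, 182, 139, 99, 74, 60, 51, 46, 44, 43, 43, 43, 43, 43, 43, 43, 44, 51, 80, 131, 183, 212, 220, 220, 219, 219]
215 [121, 100, 82, 75, 74, 74, 75, 80, 92, 104, 112, 115, 115, 115] [103, 110, 113, 112, 108, 98, 85, 76, 72, 72, 72, 72, 72, 72]
220 [121, 101, 83, 75, 74, 76, 85, 99, 111, 116, 117, 115, 114, 114] [114, 114, 114, 113, 112, 107, 97, 83, 75, 72, 71, 72, 72, 72]
225 [132, 122, 102, 84, 77, 77, 87, 102, 112, 114, 113, 111, 108, 105] [114, 114, 115, 115, 115, 112, 102, 88, 77, 73, 72, 72, 72, 72]
[[0.6239, 0.1787, 0.1742], [0.5909, 0.2152, 0.1742], [0.5906, 0.1413, 0.1742]]
[[0.6244, 0.1793, 0.08], [0.594, 0.2141, 0.08], [0.5938, 0.1446, 0.08]]
```

Call:
{"method": "play_rows", "body": {"commands": ".04 .03 0 0 0 0;0 0 -.4 0 0 0;0 0 -.4 0 0 0;0 0 -.4 0 0 0;0 0 -.4 0 0 0;0 0 -.3 0 0 0;0 0 -.2 0 0 0;0 0 0 0 0 0;0 0 0 0 0 0"}}

```text
time_s: 9.55
tcp_pos: [0.5873, 0.1804, 0.1156]
ee_rot: [[1.0, -0.003, 0.001], [-0.003, -1.0, 0.0], [0.001, -0.0, -1.0]]
wrist_force: [0.3, 0.3, -0.8]
gripper_width: 0.373
gripper_force: 30.0
```

Run:
```python
from h import *
i=cams.camera_info("wrist");s=r.sense();im,d=cams.capture("wrist"); cv2.imwrite("pics/w4.png",im)
print(s["tcp_pos"],s["wrist_force"])
q=lambda x,u,v,w,h:cv2.resize(x[v:v+h,u:u+w],(800,600),interpolation=cv2.INTER_CUBIC)
cv2.imwrite("pics/c4.png",cv2.convertScaleAbs(q(im,180,150,140,105),alpha=1.3))
```

```text
[0.58730037 0.18040614 0.11563692] [ 0.2834749   0.31498918 -0.81242921]
```

View pics/c4.png

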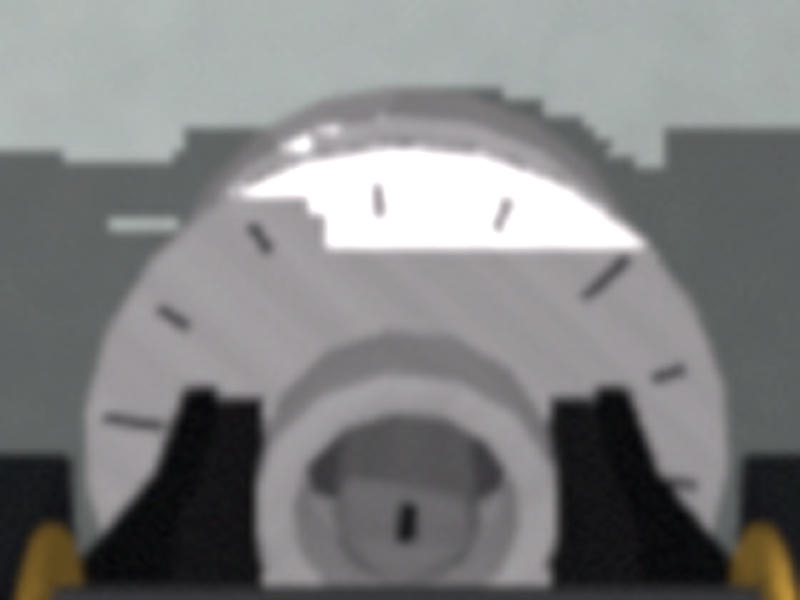

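The cover's hole now encloses the shaft, with the mark at crop (403,540) to (408,505) and the flat edge tilted about 5°. I check the remaining offset by rays.

Run:
```python
from h import *
i=cams.camera_info("wrist"); P=lambda l:np.array(l)/5.714+[180,150]
f=lambda n,l,z:print(n,ray(i,P(l),z)[:,:2].round(4).tolist())
f("hole L R top",[[300,500],[517,500],[408,412]],.126)
f("collar outer top, L,R",[[408,374],[256,500],[557,500]],.126)
f("mark",[[403,541],[408,505]],.126); f("flat edge",[[345,478],[475,490]],.123); f("shaft sides",[[337,510],[480,510]],.124)
f("flange front",[[408,148],[85,430],[728,430]],.112)
f("rim front",[[408,88],[408,117]],.08)
```

```text
hole L R top [[0.5899, 0.1917], [0.5899, 0.1683], [0.6002, 0.18]]
collar outer top, L,R [[0.6045, 0.18], [0.59, 0.1964], [0.5899, 0.164]]
mark [[0.585, 0.1806], [0.5893, 0.18]]
flat edge [[0.5911, 0.1869], [0.5896, 0.1727]]
shaft sides [[0.5877, 0.1878], [0.5877, 0.1722]]
flange front [[0.6255, 0.18], [0.5919, 0.2175], [0.5918, 0.1429]]
rim front [[0.6256, 0.1799], [0.6218, 0.1799]]
```

Call:
{"method": "play_rows", "body": {"commands": "-.035 0 -.1 0 0 0;0 0 -.2 0 0 0;0 0 -.15 0 0 0;0 0 -.1 0 0 0;0 0 -.1 0 0 0;0 0 -.1 0 0 0;0 0 -.05 0 0 0;0 0 0 0 0 0"}}

```text
time_s: 10.4
tcp_pos: [0.5858, 0.1802, 0.0911]
ee_rot: [[1.0, -0.003, -0.0], [-0.003, -1.0, -0.0], [-0.0, 0.0, -1.0]]
wrist_force: [-0.9, 0.0, -2.1]
gripper_width: 0.37
gripper_force: 30.0
```

Call:
{"method": "play_rows", "body": {"commands": "0 0 -.05 0 0 0;0 0 -.04 0 0 0;0 0 -.03 0 0 0;0 0 -.02 0 0 0;0 0 0 0 0 0;0 0 0 0 0 0"}}

```text
time_s: 11.0
tcp_pos: [0.5859, 0.1803, 0.0877]
ee_rot: [[1.0, -0.003, 0.0], [-0.003, -1.0, 0.0], [0.0, -0.0, -1.0]]
wrist_force: [-1.8, -0.4, 2.8]
gripper_width: 0.368
gripper_force: 30.0
```

Call:
{"method": "play_rows", "body": {"commands": "0 0 -.02 0 0 0;0 0 -.01 0 0 0;0 0 0 0 0 0"}}

```text
time_s: 11.3
tcp_pos: [0.586, 0.1803, 0.0877]
ee_rot: [[1.0, -0.003, 0.001], [-0.003, -1.0, -0.0], [0.001, 0.0, -1.0]]
wrist_force: [-3.6, -1.4, 6.7]
gripper_width: 0.375
gripper_force: 30.0
```

Call:
{"method": "play_rows", "body": {"commands": "0 0 0 0 0 0;0 0 0 0 0 0;0 0 0 0 0 0;0 0 0 0 0 0;0 0 0 0 0 0", "grip": 60}}

```text
time_s: 11.8
tcp_pos: [0.586, 0.1802, 0.0861]
ee_rot: [[1.0, -0.003, -0.0], [-0.003, -1.0, -0.0], [-0.0, 0.0, -1.0]]
wrist_force: [-0.1, 1.2, -0.3]
gripper_width: 0.668
gripper_force: 0.0
```

Call:
{"method": "play_rows", "body": {"commands": "0 0 .4 0 0 0;0 0 .7 0 0 0;0 0 .9 0 0 0;0 0 .9 0 0 0;0 0 .9 0 0 0;0 0 .9 0 0 0;0 0 .7 0 0 0;0 0 .2 0 0 0;0 0 0 0 0 0;0 0 0 0 0 0"}}

```text
time_s: 12.8
tcp_pos: [0.5852, 0.18, 0.2532]
ee_rot: [[1.0, -0.003, -0.002], [-0.003, -1.0, -0.001], [-0.002, 0.001, -1.0]]
wrist_force: [-0.2, 0.2, -0.1]
gripper_width: 0.687
gripper_force: 0.0
```

Run:
```python
from h import *
i=cams.camera_info("wrist");s=r.sense();im,d=cams.capture("wrist"); cv2.imwrite("pics/w5.png",im); np.savez("pics/w5.npz",mtx=i["mtx"],R=i["R"],t=i["t"],d=d)
print(s["tcp_pos"],s["wrist_force"])
p=[ray(i,[q],z)[0] for q in ([0,0],) for z in (0.,)]
c=proj(i,[.587,.18,.084]); print(c)
u,v=int(c[0])-50,int(c[1])-42
cv2.imwrite("pics/c5.png",cv2.convertScaleAbs(cv2.resize(im[v:v+75,u:u+100],(800,600),interpolation=cv2.INTER_CUBIC),alpha=1.5)); print(u,v)
# depth heights over the flange
K=i["mtx"]; vv,uu=np.mgrid[v:v+75,u:u+100]; D=d[v:v+75,u:u+100]
X=(np.stack([(uu-K[0,2])/K[0,0]*D,(vv-K[1,2])/K[1,1]*D,D],-1)-i["t"])@i["R"]
rr=np.hypot(X[...,0]-.587,X[...,1]-.18); m=(rr>.021)&(rr<.034)&(D>0)
A=np.c_[X[m][:,:2]-[.587,.18],np.ones(m.sum())]; print(np.linalg.lstsq(A,X[m][:,2],rcond=None)[0],m.sum())
```

```text
[0.58524263 0.1800495  0.25316491] [-0.15017051  0.15486903 -0.08763267]
[250.68222201 172.18801902]
200 130
[0.00105289 0.00011253 0.08372913] 1403
```

View pics/c5.png

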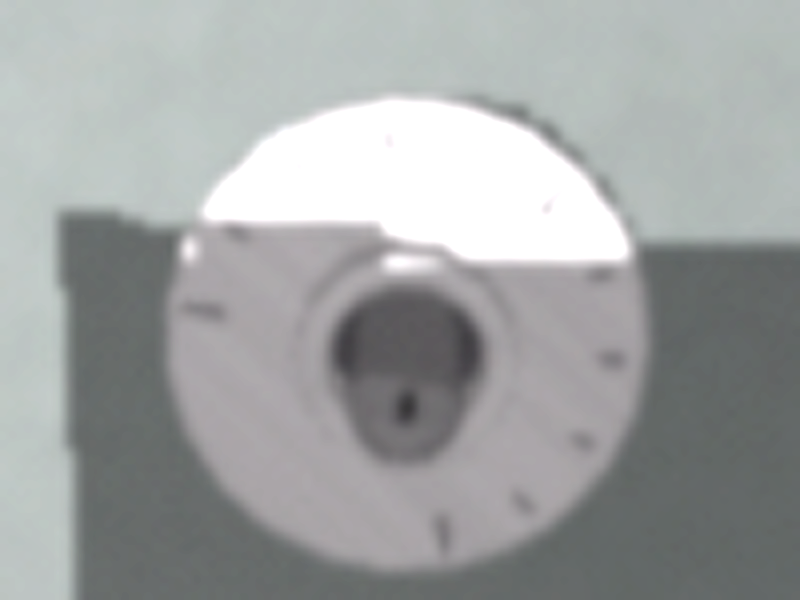

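The cover is seated: the flange plane fits at z=0.0837 (0.084 expected) with a slope of about 0.001. The shaft tip mark is at crop (405,405) pointing up. Now to the knob.

Call:
{"method": "play_rows", "body": {"commands": "-.24 -.9 -.13 0 0 0;-.24 -.9 -.13 0 0 0;-.24 -.9 -.13 0 0 0;-.24 -.9 -.13 0 0 0;-.24 -.9 -.13 0 0 0;-.24 -.9 -.13 0 0 0;-.24 -.9 -.13 0 0 0;-.24 -.9 -.13 0 0 0;-.24 -.9 -.13 0 0 0;-.24 -.9 -.13 0 0 0;-.24 -.9 -.13 0 0 0;-.24 -.9 -.13 0 0 0;0 0 0 0 0 0;0 0 0 0 0 0"}}

```text
time_s: 14.25
tcp_pos: [0.4989, -0.1441, 0.2065]
ee_rot: [[1.0, -0.005, -0.002], [-0.005, -1.0, 0.0], [-0.002, -0.0, -1.0]]
wrist_force: [-0.3, 0.6, 0.6]
gripper_width: 0.69
gripper_force: 0.0
```

Run:
```python
from h import *
i=cams.camera_info("wrist");s=r.sense();im,d=cams.capture("wrist"); cv2.imwrite("pics/w6.png",im)
print(s["tcp_pos"],s["ee_rot"].round(4).tolist())
K=i["mtx"]; vv,uu=np.mgrid[0:384,0:512]
X=(np.stack([(uu-K[0,2])/K[0,0]*d,(vv-K[1,2])/K[1,1]*d,d],-1)-i["t"])@i["R"]
near=(np.hypot(X[...,0]-.5,X[...,1]+.142)<.06)&(d>0)
top=(near&(X[...,2]>.036)&(X[...,2]<.052)).astype(np.uint8)
n,l,st,ce=cv2.connectedComponentsWithStats(top); print(st[1:].tolist())
k=1+np.argmax(st[1:,4]); c=max(cv2.findContours((l==k).astype(np.uint8),cv2.RETR_EXTERNAL,cv2.CHAIN_APPROX_NONE)[0],key=cv2.contourArea)[:,0]
w=ray(i,c,.044)[:,:2]; print("minrect",cv2.minAreaRect((w*1000).astype(np.float32)), "z",np.median(X[l==k][:,2]))
t=ray(i,np.argwhere(l==k)[:,::-1],.044)[:,:2]; ctr=t.mean(0); e=np.linalg.eigh(np.cov(t.T))[1][:,1]; e*=np.sign(e[0]); a=(t-ctr)@e; b=(t-ctr)@[-e[1],e[0]]
print(ctr,np.degrees(np.arctan2(e[1],e[0])),a.min(),a.max(),b.min(),b.max())
hub=near&(X[...,2]>.012)&(X[...,2]<.03); print("hub",X[hub][:,:2].min(0),X[hub][:,:2].max(0))
v0,v1,u0,u1=c[:,1].min()-35,c[:,1].max()+35,c[:,0].min()-45,c[:,0].max()+45
print(u0,v0,u1,v1); cv2.imwrite("pics/c6.png",cv2.convertScaleAbs(cv2.resize(im[v0:v1,u0:u1],None,fx=5,fy=5,interpolation=cv2.INTER_CUBIC),alpha=2))
```

```text
[ 0.49890771 -0.14411766  0.2065258 ] [[1.0, -0.0047, -0.0021], [-0.0047, -1.0, 0.0001], [-0.0021, -0.0001, -1.0]]
[[241, 145, 18, 48, 567]]
minrect ((506.1226806640625, -143.51046752929688), (15.911585807800293, 58.70805740356445), 82.6775894165039) z 0.04374407711914593
[ 0.50455644 -0.14328667] -7.22296921367961 -0.027773476469493047 0.030936592419217365 -0.007971784990239171 0.007981250700968256
hub [ 0.48085341 -0.16411523] [ 0.5346388  -0.12218991]
196 110 303 227
```

The knob bar measures 16.0 by 58.7 mm with its top at 43.7 mm, all as specified. Its nose points +x at azimuth -7.2°, and its axis is at (0.501, -0.143). The shaft's flat faces about -7°. I turn the tool and grip the bar.

Call:
{"method": "play_rows", "body": {"commands": ".08 .04 0 0 0 -.8;0 0 -.8 0 0 0;0 0 -.9 0 0 0;0 0 -.9 0 0 0;0 0 -.9 0 0 0;0 0 -.9 0 0 0;0 0 -.8 0 0 0;0 0 -.5 0 0 0;0 0 -.3 0 0 0;0 0 -.1 0 0 0;0 0 0 0 0 0;0 0 0 0 0 0"}}

```text
time_s: 15.5
tcp_pos: [0.5027, -0.1424, 0.0254]
ee_rot: [[0.992, -0.122, 0.002], [-0.122, -0.992, -0.0], [0.002, -0.0, -1.0]]
wrist_force: [0.2, 0.2, -0.8]
gripper_width: 0.689
gripper_force: 0.0
```

Call:
{"method": "play_rows", "body": {"commands": "0 0 0 0 0 0;0 0 0 0 0 0;0 0 0 0 0 0;0 0 0 0 0 0;0 0 0 0 0 0;0 0 0 0 0 0;0 0 0 0 0 0;0 0 0 0 0 0;0 0 0 0 0 0", "grip": 5}}

```text
time_s: 16.4
tcp_pos: [0.502, -0.1426, 0.0246]
ee_rot: [[0.992, -0.123, -0.0], [-0.123, -0.992, -0.0], [0.0, 0.0, -1.0]]
wrist_force: [0.2, 0.4, 0.0]
gripper_width: 0.181
gripper_force: 30.0
```

Call:
{"method": "play_rows", "body": {"commands": "0 0 .3 0 0 0;0 0 .7 0 0 0;0 0 .9 0 0 0;0 0 .9 0 0 0;0 0 .9 0 0 0;0 0 .8 0 0 0;0 0 .5 0 0 0;0 0 .3 0 0 0;0 0 0 0 0 0"}}

```text
time_s: 17.3
tcp_pos: [0.5024, -0.1425, 0.1849]
ee_rot: [[0.992, -0.123, 0.003], [-0.123, -0.992, 0.0], [0.003, -0.0, -1.0]]
wrist_force: [0.0, -1.2, -1.1]
gripper_width: 0.182
gripper_force: 30.0
```

Call:
{"method": "play_rows", "body": {"commands": ".23 .9 0 0 0 0;.23 .9 0 0 0 0;.23 .9 0 0 0 0;.23 .9 0 0 0 0;.23 .9 0 0 0 0;.23 .9 0 0 0 0;.23 .9 0 0 0 0;.23 .9 0 0 0 0;.23 .9 0 0 0 0;.23 .9 0 0 0 0;.23 .9 0 0 0 0;.23 .86 0 0 0 0;0 0 0 0 0 0;0 0 0 0 0 0;0 0 0 0 0 0"}}

```text
time_s: 18.8
tcp_pos: [0.5841, 0.1795, 0.1826]
ee_rot: [[0.992, -0.124, -0.002], [-0.124, -0.992, -0.001], [-0.002, 0.001, -1.0]]
wrist_force: [-0.5, -0.7, -0.3]
gripper_width: 0.18
gripper_force: 30.0
```

Run:
```python
from h import *
i=cams.camera_info("wrist");s=r.sense();im,d=cams.capture("wrist"); cv2.imwrite("pics/w7.png",im)
tz=s["tcp_pos"][2]; print(s["tcp_pos"],s["ee_rot"].round(3).tolist(),s["wrist_force"],s["joints"])
K=i["mtx"]; vv,uu=np.mgrid[0:384,0:512]
X=(np.stack([(uu-K[0,2])/K[0,0]*d,(vv-K[1,2])/K[1,1]*d,d],-1)-i["t"])@i["R"]
zt=tz-.0246+.044
m=(np.abs(X[...,2]-zt)<.006)&(X[...,0]>.596)&(np.abs(X[...,1]-.18)<.03)&(d>0); t=ray(i,np.argwhere(m)[:,::-1],zt)[:,:2]
print(m.sum(),np.median(X[m][:,2])-zt,t.min(0),t.max(0))
for x0 in np.arange(.598,.624,.004):
    q=t[np.abs(t[:,0]-x0)<.002]
    if len(q): print(x0.round(3),q[:,1].min().round(4),q[:,1].max().round(4),q[:,1].mean().round(4))
zh=tz-.0246+.022
h=(np.abs(X[...,2]-zh)<.004)&(np.hypot(X[...,0]-.587,X[...,1]-.18)<.035)&(d>0)&(X[...,0]>.59); t=ray(i,np.argwhere(h)[:,::-1],zh)[:,:2]; print("hub",h.sum(),t.min(0),t.max(0))
f=(np.abs(X[...,2]-.084)<.004)&(np.hypot(X[...,0]-.587,X[...,1]-.18)<.05)&(d>0); t=ray(i,np.argwhere(f)[:,::-1],.084)[:,:2]; print("flange",f.sum(),t.min(0),t.max(0))
# earlier unobstructed view: shaft tip from depth
j=dict(np.load("pics/w5.npz")); D=j["d"]; Y=(np.stack([(uu-K[0,2])/K[0,0]*D,(vv-K[1,2])/K[1,1]*D,D],-1)-j["t"])@j["R"]
g=(np.abs(Y[...,2]-.126)<.005)&(np.hypot(Y[...,0]-.587,Y[...,1]-.18)<.015); t=ray(j,np.argwhere(g)[:,::-1],.126)[:,:2]; print("tip",g.sum(),t.min(0),t.max(0),t.mean(0))
f=(np.abs(Y[...,2]-.084)<.004)&(np.hypot(Y[...,0]-.587,Y[...,1]-.18)<.045); t=ray(j,np.argwhere(f)[:,::-1],.084)[:,:2]; print("flange5",t.min(0),t.max(0),cv2.minEnclosingCircle(t.astype(np.float32)))
```

```text
[0.58405429 0.17948534 0.1825966 ] [[0.992, -0.124, -0.002], [-0.124, -0.992, -0.001], [-0.002, 0.001, -1.0]] [-0.49615799 -0.71850715 -0.27767082] [ 3.22373561e+01  2.24496361e+01 -4.87157827e+00 -1.38808614e-02
 -6.28070675e+01  5.06731053e+01]
911 -0.0002141216816849978 [0.59339271 0.1693594 ] [0.61816938 0.19592243]
0.598 0.17 0.1958 0.1815
0.602 0.1696 0.1935 0.1778
0.606 0.1694 0.1849 0.1771
0.61 0.1706 0.1837 0.1769
0.614 0.1719 0.181 0.1763
0.618 0.1737 0.1782 0.1758
hub 393 [0.59028315 0.15994644] [0.61652196 0.19979113]
flange 2536 [0.56054653 0.14280682] [0.62484975 0.21769246]
tip 139 [0.58003621 0.17306932] [0.59257569 0.18845336] [0.58653705 0.18075656]
flange5 [0.55035398 0.14336101] [0.62436153 0.21719588] ((0.5872142910957336, 0.18065237998962402), 0.03769490495324135)
```

Knob axis in the wrist frame is (0.5848, 0.1799). Shaft axis is about (0.5865, 0.1806) and the cover centre is (0.587, 0.181). I nudge over by that and descend to just above the tip.

Call:
{"method": "play_rows", "body": {"commands": ".05 .025 0 0 0 0;0 0 -.3 0 0 0;0 0 -.3 0 0 0;0 0 -.2 0 0 0;0 0 -.1 0 0 0;0 0 0 0 0 0;0 0 0 0 0 0"}}

```text
time_s: 19.55
tcp_pos: [0.5864, 0.1811, 0.1566]
ee_rot: [[0.992, -0.123, 0.0], [-0.123, -0.992, -0.0], [0.0, -0.0, -1.0]]
wrist_force: [0.0, 0.6, -0.9]
gripper_width: 0.184
gripper_force: 30.0
```

Run:
```python
from h import *
s=r.sense(); print(s["tcp_pos"],s["wrist_force"])
a=cams.capture("side")[0]; b=cams.capture("wrist")[0]; cv2.imwrite("pics/s8.png",a); cv2.imwrite("pics/w8.png",b)
```

```text
[0.58640161 0.18108822 0.15662164] [ 0.04886713  0.61096826 -0.86844384]
```

Call:
{"method": "play_rows", "body": {"commands": "-.015 -.02 -.1 0 0 0;0 0 -.08 0 0 0;0 0 -.06 0 0 0;0 0 -.06 0 0 0;0 0 -.05 0 0 0;0 0 0 0 0 0"}}

```text
time_s: 20.25
tcp_pos: [0.5864, 0.1806, 0.1461]
ee_rot: [[0.992, -0.123, 0.001], [-0.123, -0.992, 0.0], [0.001, -0.001, -1.0]]
wrist_force: [1.8, -0.2, -1.0]
gripper_width: 0.183
gripper_force: 30.0
```

Call:
{"method": "play_rows", "body": {"commands": "0 0 -.06 0 0 0;0 0 -.06 0 0 0;0 0 -.06 0 0 0;0 0 0 0 0 0"}}

```text
time_s: 20.65
tcp_pos: [0.5863, 0.1805, 0.1406]
ee_rot: [[0.992, -0.123, 0.001], [-0.123, -0.992, 0.0], [0.001, -0.0, -1.0]]
wrist_force: [3.3, 0.7, -0.9]
gripper_width: 0.18
gripper_force: 30.0
```

Call:
{"method": "play_rows", "body": {"commands": ".02 0 -.06 0 0 0;0 0 -.06 0 0 0;0 0 -.06 0 0 0;0 0 -.05 0 0 0;0 0 0 0 0 0"}}

```text
time_s: 21.15
tcp_pos: [0.5864, 0.1804, 0.1335]
ee_rot: [[0.992, -0.123, 0.0], [-0.123, -0.992, -0.0], [0.0, 0.0, -1.0]]
wrist_force: [3.7, -0.4, -0.8]
gripper_width: 0.183
gripper_force: 30.0
```

Call:
{"method": "play_rows", "body": {"commands": ".03 0 -.04 0 0 0;0 0 -.04 0 0 0;0 0 -.04 0 0 0;0 0 0 0 0 0;0 0 0 0 0 0"}}

```text
time_s: 21.65
tcp_pos: [0.5871, 0.1803, 0.1305]
ee_rot: [[0.992, -0.123, -0.0], [-0.123, -0.992, -0.0], [-0.0, 0.0, -1.0]]
wrist_force: [0.2, -0.3, 3.6]
gripper_width: 0.183
gripper_force: 30.0
```

Call:
{"method": "play_rows", "body": {"commands": "0 0 -.05 0 0 0;0 0 -.05 0 0 0;0 0 -.04 0 0 0;0 0 -.02 0 0 0;0 0 0 0 0 0;0 0 0 0 0 0"}}

```text
time_s: 22.25
tcp_pos: [0.5873, 0.1804, 0.1265]
ee_rot: [[0.992, -0.123, 0.001], [-0.123, -0.992, -0.0], [0.001, 0.0, -1.0]]
wrist_force: [-1.5, -1.2, 8.0]
gripper_width: 0.178
gripper_force: 30.0
```

Call:
{"method": "play_rows", "body": {"commands": "0 0 -.03 0 0 0;0 0 -.03 0 0 0;0 0 0 0 0 0;0 0 0 0 0 0;0 0 0 0 0 0"}}

```text
time_s: 22.75
tcp_pos: [0.5876, 0.1804, 0.1263]
ee_rot: [[0.993, -0.122, 0.002], [-0.122, -0.993, -0.0], [0.002, -0.0, -1.0]]
wrist_force: [-3.7, -0.8, 14.7]
gripper_width: 0.181
gripper_force: 30.0
```

Force is rising while z stands still, so it is at the hard stop. I add a small margin and check with the last picture.

Call:
{"method": "play_rows", "body": {"commands": "0 0 -.03 0 0 0;0 0 0 0 0 0;0 0 0 0 0 0;0 0 0 0 0 0"}}

```text
time_s: 23.15
tcp_pos: [0.5878, 0.1804, 0.1263]
ee_rot: [[0.993, -0.122, 0.003], [-0.122, -0.993, 0.0], [0.003, -0.0, -1.0]]
wrist_force: [-5.2, -0.6, 16.9]
gripper_width: 0.18
gripper_force: 30.0
```

Run:
```python
from h import *
i=cams.camera_info("wrist");s=r.sense();im,d=cams.capture("wrist"); b=cams.capture("side")[0]
print(s["tcp_pos"],s["wrist_force"],s["gripper_force"])
cv2.imwrite("pics/c9.png",np.vstack([cv2.convertScaleAbs(cv2.resize(im[140:260,150:350],(500,300),interpolation=cv2.INTER_CUBIC),alpha=1.8),cv2.resize(b[260:380,170:370],(500,300),interpolation=cv2.INTER_CUBIC)]))
K=i["mtx"]; vv,uu=np.mgrid[0:384,0:512]
X=(np.stack([(uu-K[0,2])/K[0,0]*d,(vv-K[1,2])/K[1,1]*d,d],-1)-i["t"])@i["R"]
R=np.hypot(X[...,0]-.5872,X[...,1]-.1806)
bar=(X[...,0]>.6)&(R<.033)&(X[...,2]>.138)&(X[...,2]<.155); print("bar top z",np.median(X[bar][:,2]),"expect .146")
f=(R>.028)&(R<.037)&(X[...,0]>.6)&(np.abs(X[...,2]-.084)<.008); print("flange z",np.median(X[f][:,2]),f.sum())
```

```text
[0.58777215 0.18044333 0.12626303] [-5.21016035 -0.59593848 16.94374494] 30.00416100025177
bar top z 0.14553323287537787 expect .146
flange z 0.08379594868442894 1102
```

View pics/c9.png

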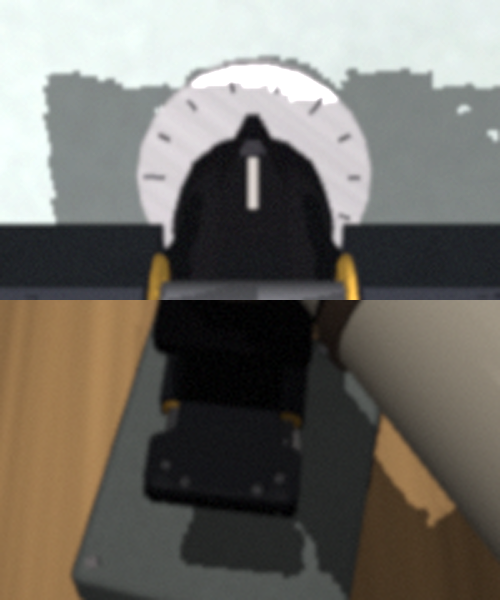

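The picture shows the knob centred over the level cover, with its pointer line at crop (252,180). The bar top is at 0.1455 against an expected 0.146, the flange is at 0.0838, and the arm is pressing with 17 N. I hand it in.

```bash
python3 -c "
from station import r
print(r.finish_job())"
```

```text
the job is handed in; nothing more can be done
None
```

The job is handed in: the cover measured seated and level on the rim, and the knob is fully home with its flat matched to the shaft, which the fingers hold pressed against its stop at about 17 N (simulated time about 23 s of the 67 s limit).

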